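# Tip the olive jar, seat it in the jar holder and unscrew its cap

### The arm

A 6-joint arm with a two-finger parallel gripper is mounted at the origin on a cart in front of the work surface, level with it; the furniture and walls round the work are solid. World frame = base frame: x ahead of the robot, y to its left, z up, the work surface at z = 0. Lengths are in m, angles in rad, forces in N, time in s.
With the tool pointing down it reaches from about 0.325 to 0.925 m from the base axis. Payload 3.1 kg.
Tool frame: the origin (TCP) lies between the finger pads; the fingertips stand ctrl.tip_reach ahead of it and the grasp point (between the pads) lies 6 mm ahead of it (ctrl.tip_reach is the distance from the TCP to the fingertips, in m); z points along the fingers, y is the line along which they close (so a half turn about z gives the same grasp; the last joint's range is limited). The gripper opens to 85 mm and grips with 20 to 120 N. Pads are 22 mm wide; open, the fingers measure 114 mm over their backs; the gripper's body (76 mm by 85 mm) begins 54 mm behind the grasp point. The pads swing forward as they close: fully open they stand 13 mm farther back than shut.
Start: joints at [1.131, 0.217, 1.613, -0, 1.311, -0.112], TCP at [0.201, 0.592, 0.256] pointing down, gripper open.
Joint ranges: [-2.75, 2.75], [-0.78, 2.1], [0.31, 2.55], [-1.13, 4.27], [0.13, 2.63], [-2.58, 2.58]. Speed limits (rad/s): [2.79, 2.79, 3.14, 3.14, 3.14, 3.14].

### API

Orientations are given as a unit quaternion [w, x, y, z].
In Python, from workcell import ctrl, viewer, finder gives the robot as it stands.
- The arm moves only by the tool move_arm, never from a script. Its argument "rows" is text: rows parted by semicolons, each of 5 numbers parted by spaces: the shift along the tool's x, y, z in mm, then the turn about the tool's z in degrees, then the closure, from 0 (fully open) to 1 (shut). In form: dx dy dz roll fingers; .... A call has 1 to 12 rows; each row is the pose to reach, as a shift and turn from the pose commanded when the call began, along the tool's axes at that moment; what a row does not reach only later rows make up. A row lasts 1/8 s, in which the tool goes at most 62.5 mm and 10.7 degrees, less where a joint would pass 70% of its speed; a pose out of reach is approached as far as the arm can. A call with a gripper value outside its range is refused whole. The fingers move at their own pace and stop on an object; the grip force is fixed at half the most. Time passes only in rows, so rows that repeat a pose let the fingers close. It gives the time, the measured TCP pose, the force, the opening and the grip force at its end, in the units of the state.
- ctrl.read_state(): the state, without advancing time (a new reading comes with each control period).
- viewer.snapshot(name): name is "side" or "top" or "wrist"; returns a dict with "image" (420x560x3 uint8, blue, green, red), "depth" (420x560 float32, m along the optical axis (not along the pixel's ray), 0 where there is no reading), "mtx" (3x3 intrinsics, pixels), "world_to_cam" (4x4, takes a point from world to camera coordinates). Camera axes: x right, y down, z forward; pixel columns grow to the right and rows downward; lengths in m; the calibration is good to about 2 mm. A picture is of the moment at which its call begins.
- ctrl.sign_off(): hands the job in; it is judged then, once.
Trained networks look in the newest picture that a camera, given by its name, has taken for a name from the list of things; names that differ only in an ending like _2 or _b are one class to them, and where a whole thing is asked for, a point or a joint stands for the part that bears it (a point fixed in the world has none). Each returns a list of dicts, best first, with "score" (0 to 1); they miss things now and then, are a little off and sometimes report something else, mostly with a low value. They report only what shows in the picture. A call takes as long as a camera call.
- finder.silhouettes(camera, thing): "region" (420x560 bool, what is visible of it) and "location" ([row, column] in pixels, amid what is visible of it).
- finder.landmark_of(camera, thing): "location" ([row, column] in pixels: a listed point, or the origin of a listed thing).
The state is a dict: "t": time; "joint_pos": joint angles; "qd": joint speeds; "tau": joint torques, N m; "position": TCP position; "eef_rot": TCP orientation; "force": force on the tool from outside, world axes, zero at the start; "moment": the same for the moment, N m; "grip_width": opening from 0.0 (shut) to 1.0 (fully open); "grip_force": force on a finger pad.
Only numpy, scipy, OpenCV 4.12 (cv2) and the standard library are available. Lean on these libraries where they do the work, as an engineer would, in place of code of your own. Each camera call takes 0.05 s, during which the arm holds its last target. There are 200 camera calls.

### The job

Tip the square jar of olives over to about 45 degrees and keep it there for a moment to stir up what is inside, then bring it upright and set it down square in the pocket of the white jar holder, which keeps it from turning. Unscrew the tight red cap anticlockwise, stopping once its threads come free (about a fifth of a turn), and raise it a few centimetres straight above the jar, which stays seated. Finish while still holding the cap there, level; do not let go, and leave the lemon, the lime and the spice jar where they stand.

Things in the scene. Friction and masses are not known exactly. Their poses are not given: they have to be found in the camera images.
- jar: Clear glass jar of green olives, red cap on top, 0.3 to 0.5 kg, loose on the worktop at the start. Square body 58 x 58 mm with flat sides from the base up to 56 mm, then a shoulder to 62 mm and a round neck; 92 mm tall with the cap on. Origin: centre of its underside; z up along the jar, x and y square to the flat sides.
- cap: Red ribbed screw cap, 54 mm across, 26 mm tall, 40 g. Origin: centre of its lower rim, 66 mm above the jar's underside while on (4 mm above the shoulder); z up. Three inner lugs sit under short neck threads: it lifts off straight only when turned anticlockwise (from above) 0.95 to 1.7 rad, best 1.3; farther, they catch again. Quite clear of the neck 20 mm up.
- thread (a joint): How far the cap is unscrewed, rad: 0 tight (start), growing anticlockwise from above. A cork seal in the jar's mouth turns with the cap (0.05 rad of play), needs 0.35 N m to turn, stays where it is left, and lets the cap lift off it freely. Stops at 0 and 2.2.
- holder: White square jar holder fixed to the worktop, 96 x 96 mm, 30 mm high, with a thin dark rubber foot and side strips. In its top a square pocket, 62 x 62 mm, 22 mm deep, edges chamfered. Origin: centre of its underside; x and y square to its sides and the pocket; z up. The jar fits in any of the four square orientations.
- pocket (a point): Centre of the pocket's floor in the holder, 8 mm above the worktop; axes as the holder's. The seated jar's underside stands here.
- lemon_a: Yellow lemon, 71 x 53 x 51 mm, loose on the worktop; leave it alone.
- lime_a: Green lime, 53 x 46 x 48 mm, loose on the worktop; leave it alone.
- spice_jar: Small round spice jar with a dark top and green label, 44 mm across, 105 mm tall, loose on the worktop; leave it alone. Origin: centre of its underside.

How it is judged:
On the way, in this order (a step that is already met when the one before it is completed fails the run):
1. the jar is tipped to about 45 degrees (33 to 57) and kept there 0.3 s (angle between jar's own z axis and vertical between 0.576 and 0.995 rad), for 0.3 s.
2. the jar, still closed, stands upright on the floor of the holder's pocket (horizontal distance between jar and pocket below 0.008 m and z of jar in the frame of pocket below 0.004 m and angle between jar's own z axis and vertical below 0.08 rad and distance between cap and jar below 0.071 m), for 0.2 s.
3. the cap is unscrewed until its threads are free, with the jar seated in the holder (value of joint thread above 0.85 rad and z of jar in the frame of pocket below 0.006 m and horizontal distance between jar and pocket below 0.008 m), for 0.1 s.
At the end, for the whole second after the job is handed in: The gripper holds the cap still and level (within 11 degrees), its lower rim 14 to 94 mm above where it sat on the jar and its centre within 30 mm of the jar's axis, not touching the jar; the seal was turned 0.85 to 1.8 rad; the jar stands upright on the floor of the holder's pocket (z of cap in the frame of jar between 0.08 and 0.16 m and horizontal distance between cap and jar below 0.03 m and angle between cap's own z axis and vertical below 0.2 rad and contact force between cap and the fingers above 1 N and contact force between cap and jar below 0.1 N and linear speed of each of cap, jar below 0.02 m/s and value of joint thread between 0.85 and 1.8 rad and horizontal distance between jar and pocket below 0.008 m and z of jar in the frame of pocket below 0.004 m and angle between jar's own z axis and vertical below 0.08 rad); the arm keeps its last pose, push and grip.
It fails at once if the jar is tipped more than 75 degrees (angle between jar's own z axis and vertical above 1.31 rad).
It fails at once if the cap is turned on past a third of a turn (value of joint thread above 2.05 rad).
It fails at once if the lemon, the lime or the spice jar is moved by more than 25 mm (distance of any of lemon_a, lime_a, spice_jar from where it was at the start of the episode above 0.025 m).
It also fails if it takes over 59 s, if anything falls off the work surface, if the arm or the gripper's body presses on something with over 40 N, if the wrist force passes 120 N, or if a joint passes its speed limit or range.

## Working session

There is one attempt and no reset: what is moved stays moved. The work goes in short steps, Python scripts to look and compute and a tool call to move; the robot and the scene stay as the last step left them, time stands still between calls to the robot, and variables do not carry over. Pictures are saved under pics/ and viewed, at most 13 in all, crops included, and the job is handed in when it is done.

Besides the shell and the picture viewer there is one more tool, called after "Call:" as a command line: name --argument value ..., lists and objects as JSON in quotes. move_arm: Moves the arm, as the interface text tells. Its arguments: {"type":"object","properties":{"rows":{"type":"string"}},"required":["rows"]}

```bash
ls; mkdir -p pics; python3 - <<'E'
from workcell import ctrl, viewer, finder
import cv2,numpy as np
print(ctrl.read_state(), ctrl.tip_reach)
ims=[]
for c in ["side","top"]:
    s=viewer.snapshot(c); ims.append(s["image"])
    T=np.linalg.inv(s["world_to_cam"]);K=s["mtx"]
    print(c,"cam at",T[:3,3].round(3),"axis",T[:3,2].round(2))
    for n in ["jar","cap","holder","lemon_a","lime_a","spice_jar"]:
        for d in finder.silhouettes(c,n)[:2]:
            m=d["region"]&(s["depth"]>0); v,u=np.nonzero(m)
            if len(v)==0: continue
            z=s["depth"][m];P=np.c_[(u-K[0,2])/K[0,0]*z,(v-K[1,2])/K[1,1]*z,z,0*z+1]@T.T
            print(n,round(d["score"],2),np.round(d["location"]),len(v),"med",np.median(P[:,:3],0).round(3),"lo",np.percentile(P[:,:3],2,0).round(3),"hi",np.percentile(P[:,:3],98,0).round(3))
cv2.imwrite("pics/a.png",cv2.resize(np.vstack(ims),(560*5//7,600)) if 0 else np.hstack([cv2.resize(i,(400,300)) for i in ims]))
cv2.imwrite("pics/side.png",ims[0]);cv2.imwrite("pics/top.png",ims[1])
E
```

```text
pics
{'t': 0.0, 'joint_pos': array([ 1.13078223e+00,  2.17770339e-01,  1.61490788e+00,  1.73157433e-05,
        1.31128395e+00, -1.12215260e-01]), 'qd': array([ 9.94228440e-04, -7.51903400e-04, -3.71648141e-05,  1.14280501e-03,
       -1.78035869e-03,  1.84489832e-04]), 'tau': array([-4.00011022e-04, -3.96853566e+01, -3.03850865e+01, -8.90696856e-05,
        9.88034037e-03, -4.85987485e-06]), 'position': array([0.20089128, 0.59105267, 0.25497186]), 'eef_rot': array([-3.31036824e-04,  1.63168684e-01,  9.86597475e-01, -1.13760162e-03]), 'force': array([-1.05219605,  0.60062716, -0.14133411]), 'moment': array([-0.0222157 , -0.00586164,  0.06960547]), 'grip_force': 0.0, 'grip_width': 1.0038057812765626} 0.025
side cam at [ 0.367 -0.569  0.414] axis [ 0.17  0.92 -0.36]
jar 0.74 [241. 277.] 831 med [0.508 0.24  0.035] lo [0.479 0.232 0.001] hi [0.541 0.272 0.06 ]
cap 0.61 [219. 276.] 490 med [0.51  0.248 0.085] lo [0.486 0.238 0.065] hi [0.539 0.286 0.092]
cap 0.22 [207. 261.] 238 med [0.503 0.436 0.037] lo [0.485 0.424 0.009] hi [0.535 0.45  0.049]
holder 0.67 [321. 323.] 3152 med [ 0.542 -0.026  0.022] lo [ 0.487 -0.072  0.003] hi [0.591 0.037 0.03 ]
lemon_a 0.79 [207. 262.] 226 med [0.502 0.436 0.037] lo [0.484 0.424 0.012] hi [0.532 0.45  0.049]
lime_a 0.51 [216. 210.] 292 med [0.37  0.415 0.029] lo [0.349 0.405 0.005] hi [0.39  0.435 0.045]
spice_jar 0.96 [266. 395.] 1525 med [0.693 0.067 0.061] lo [0.679 0.06  0.003] hi [0.719 0.097 0.105]
top cam at [0.344 0.262 0.984] axis [ 0.21 -0.03 -0.98]
jar 0.48 [221. 270.] 438 med [0.509 0.266 0.092] lo [0.485 0.242 0.077] hi [0.535 0.289 0.096]
cap 0.56 [221. 267.] 431 med [0.51  0.267 0.092] lo [0.485 0.245 0.074] hi [0.537 0.291 0.095]
holder 0.85 [198. 379.] 1686 med [ 0.543 -0.011  0.026] lo [ 0.487 -0.064  0.   ] hi [0.598 0.045 0.033]
lemon_a 0.68 [235. 195.] 406 med [0.51  0.447 0.044] lo [0.483 0.426 0.029] hi [0.54  0.47  0.052]
```

View pics/a.png

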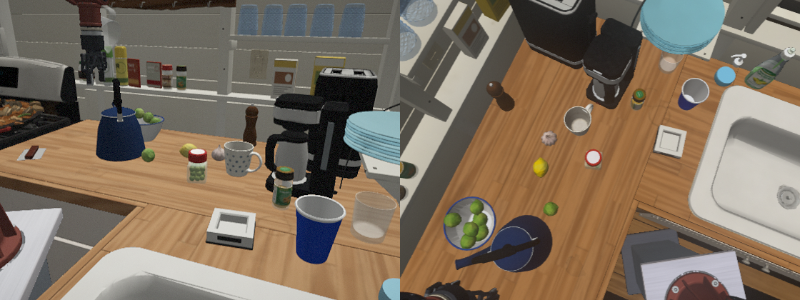

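```bash
python3 - <<'E'
import cv2
a=cv2.imread("pics/side.png");cv2.imwrite("pics/side_c.png",cv2.resize(a[170:370,190:450],None,fx=3,fy=3,interpolation=2))
a=cv2.imread("pics/top.png");cv2.imwrite("pics/top_c.png",cv2.resize(a[140:300,170:430],None,fx=3,fy=3,interpolation=2))
E
```

```text
(no output)
```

View pics/side_c.png

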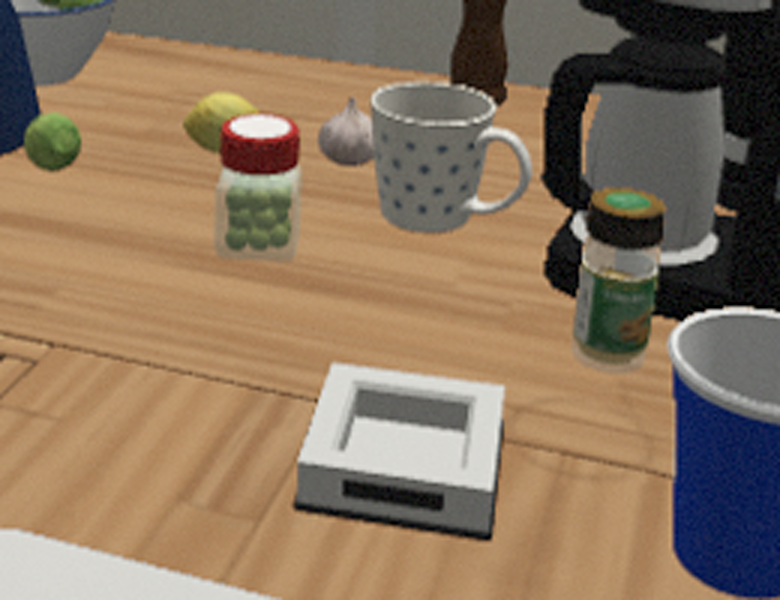

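View pics/top_c.png

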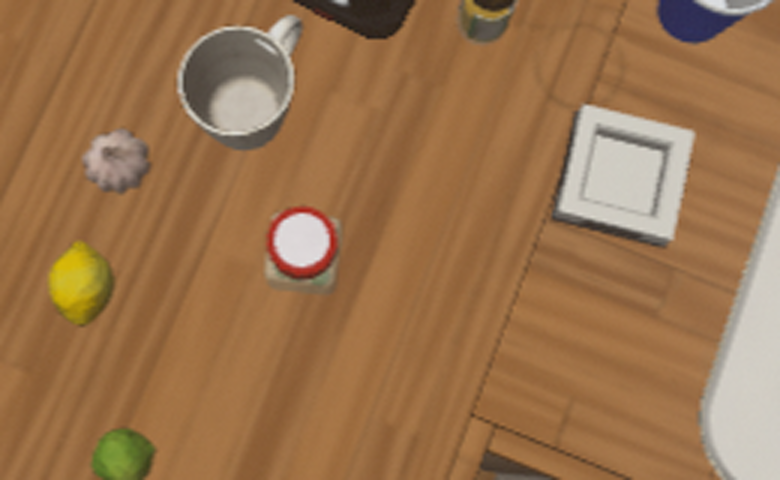

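The jar (red cap at ~row 221, col 268 in top) stands nearly square to the world. The holder is at about (0.543, -0.012), slightly rotated. The kettle is under the gripper, so I'll raise first and then go above the jar.

Call:
move_arm --rows "0 0 -50 0 0; -30 -15 -80 -3 0; -80 -42 -80 -6 0; -130 -68 -80 -10 0; -180 -94 -80 -14 0; -230 -120 -80 -19 0; -280 -147 -80 -19 0; -330 -173 -80 -19 0; -375 -196 -60 -19 0; -397 -208 -30 -19 0; -397 -208 -30 -19 0"

```text
t: 2.08
position: [0.5094, 0.2649, 0.2831]
eef_rot: [-0.003, -0.0, 1.0, -0.001]
force: [-0.6, 0.4, -0.1]
grip_width: 1.001
grip_force: 0.0
```

```bash
cat > h.py <<'E'
from workcell import ctrl, viewer, finder
import cv2,numpy as np
from scipy.spatial.transform import Rotation as R
def cloud(s,m=None):
    T=np.linalg.inv(s["world_to_cam"]);K=s["mtx"];m=(s["depth"]>0) if m is None else m&(s["depth"]>0)
    v,u=np.nonzero(m);z=s["depth"][m]
    return (np.c_[(u-K[0,2])/K[0,0]*z,(v-K[1,2])/K[1,1]*z,z,0*z+1]@T.T)[:,:3]
def st():
    s=ctrl.read_state();q=s["eef_rot"];M=R.from_quat(np.r_[q[1:],q[0]]).as_matrix()
    print("t",s["t"],"tcp",s["position"].round(4),"yaw_y",np.degrees(np.arctan2(M[1,1],M[0,1])).round(2),"tz",M[:,2].round(3),"F",s["force"].round(1),"g",s["grip_width"],s["grip_force"],"j6",s["joint_pos"][5].round(2));return s,M
def snap(c,name,crop=None,f=1):
    s=viewer.snapshot(c);im=s["image"]
    if crop: im=im[crop[0]:crop[1],crop[2]:crop[3]]
    cv2.imwrite("pics/"+name+".png",cv2.resize(im,None,fx=f,fy=f,interpolation=2));return s
E
python3 - <<'E'
from h import *
st()
s=snap("wrist","w1")
T=np.linalg.inv(s["world_to_cam"]);print(T.round(3))
for n in ["jar","cap","holder"]:
    for d in finder.silhouettes("wrist",n)[:1]:
        P=cloud(s,d["region"]);print(n,d["score"],d["location"],np.median(P,0).round(4),np.percentile(P,2,0).round(3),np.percentile(P,98,0).round(3))
        if n!="holder":
            t=P[P[:,2]>.086];(c,r)=cv2.minEnclosingCircle(t[:,:2].astype(np.float32));print("top circ",c,r,len(t))
        if n=="jar":
            b=P[(P[:,2]<.064)];print(cv2.minAreaRect(b[:,:2].astype(np.float32)),len(b))
s=viewer.snapshot("top");d=finder.silhouettes("top","holder")[0];P=cloud(s,d["region"]);t=P[(P[:,2]>.024)]
print(cv2.minAreaRect(t[:,:2].astype(np.float32)),np.median(t[:,2]),len(t),finder.landmark_of("top","pocket"))
E
```

```text
t 2.075 tcp [0.5094 0.2649 0.2831] yaw_y 90.03 tz [-0.006 -0.002 -1.   ] F [-0.6  0.4 -0.1] g 1.000981802983857 0.0 j6 -1.21
[[ 0.     0.961  0.277  0.44 ]
 [ 1.     0.001 -0.003  0.264]
 [-0.003  0.277 -0.961  0.4  ]
 [ 0.     0.     0.     1.   ]]
jar 0.68 [150.5, 285.4] [0.4893 0.2683 0.0533] [0.481 0.236 0.011] [0.527 0.298 0.057]
top circ (0.0, 0.0) 0.0 0
((0.512448251247406, 0.2660168409347534), (0.059293560683727264, 0.054811980575323105), 75.33899688720703) 874
cap 0.8 [182.1, 282.9] [0.5119 0.2663 0.091 ] [0.488 0.242 0.076] [0.538 0.29  0.093]
top circ (0.5138260722160339, 0.26613476872444153) 0.027394209057092667 3094
holder 0.89 [198.2, 38.6] [0.5471 0.0045 0.0189] [ 0.493 -0.037  0.003] [0.603 0.049 0.03 ]
((0.4819104075431824, 0.04604215919971466), (0.12164124846458435, 0.2865125834941864), 47.463871002197266) 0.029818697708017927 698 [{'location': [200.5, 374.7], 'score': 0.85}, {'location': [199.3, 378.0], 'score': 0.27}]
```

View pics/w1.png

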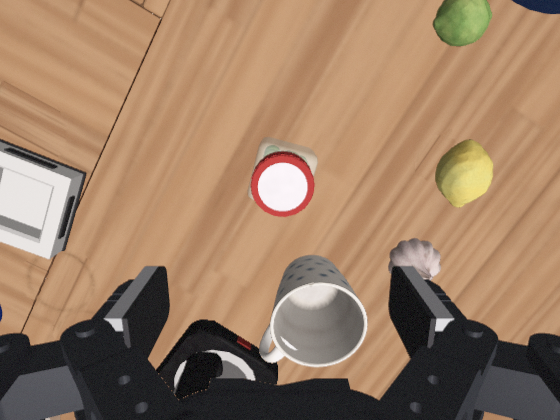

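Wrist view: the cap is at (283,183), the jar's yaw is about -14.5° and the holder's about -20° (its visible corner at (83,172)). Next: where the open fingertips stand, and the tip motion.

```bash
python3 - <<'E'
from h import *
s,M=st();p=s["position"]
for c in ["wrist","side"]:
    w=viewer.snapshot(c);P=cloud(w);P=P[(np.linalg.norm(P[:,:2]-p[:2],axis=1)<.1)&(P[:,2]>.2)&(P[:,2]<.4)]
    for sg in (1,-1):
        Q=P[(P[:,1]-p[1])*sg>0]
        if len(Q)<20: print(c,sg,len(Q));continue
        lo=Q[Q[:,2]<Q[:,2].min()+.012]-p
        print(c,sg,len(Q),"tip z rel",(np.percentile(Q[:,2],1)-p[2]).round(4),"y",np.percentile(lo[:,1],[2,50,98]).round(4),"x",np.percentile(lo[:,0],[2,98]).round(4))
print(ctrl.tip_reach)
# jar edge directions
w=viewer.snapshot("wrist");d=finder.silhouettes("wrist","holder")[0];P=cloud(w,d["region"]);t=P[(P[:,2]>.027)&(P[:,2]<.034)]
q=t[:,:2]; 
print("holder",len(q),cv2.minAreaRect(q.astype(np.float32)))
E
```

```text
t 2.425 tcp [0.5101 0.2682 0.2878] yaw_y 90.32 tz [ 0.002  0.001 -1.   ] F [ 0.6  0.1 -0.1] g 0.9981557953121204 0.0 j6 -1.21
wrist 1 21406 tip z rel -0.0083 y [0.0414 0.0419 0.0537] x [-0.0096  0.012 ]
wrist -1 21567 tip z rel -0.0083 y [-0.0554 -0.0437 -0.0433] x [-0.0092  0.0123]
side 1 310 tip z rel -0.0131 y [0.0388 0.0411 0.0443] x [-0.01    0.0023]
side -1 1423 tip z rel -0.0112 y [-0.0578 -0.0511 -0.0464] x [-0.0103  0.0115]
0.025Traceback (most recent call last):
  File "<stdin>", line 12, in <module>
IndexError: list index out of range
```

Call:
move_arm --rows "-3 -2 50 8 0; -3 -2 100 15 0; -3 -2 150 15 0; -3 -2 175 15 0; -3 -2 195 15 0; -3 -2 195 15 0; -3 -2 195 15 0"

```text
t: 3.5
position: [0.5143, 0.2655, 0.0927]
eef_rot: [0.001, 0.129, 0.992, 0.001]
force: [0.6, 0.2, 0.9]
grip_width: 1.001
grip_force: 0.0
```

```bash
cat >> h.py <<'E'
def things(c,names,s=None):
    s=s or viewer.snapshot(c)
    for n in names:
        for d in finder.silhouettes(c,n)[:1]:
            P=cloud(s,d["region"])
            if len(P): print(c,n,round(d["score"],2),len(P),np.median(P,0).round(4),np.percentile(P,2,0).round(3),np.percentile(P,98,0).round(3))
    return s
E
python3 - <<'E'
from h import *
st(); s=snap("side","s2",(150,330,180,380),3)
things("side",["cap","jar"],s);things("wrist",["cap"])
E
```

```text
t 3.5 tcp [0.5143 0.2655 0.0927] yaw_y 75.22 tz [ 0.003  0.001 -1.   ] F [0.6 0.2 0.9] g 1.0008594939895548 0.0 j6 -0.96
side cap 0.82 287 [0.5188 0.2495 0.082 ] [0.485 0.238 0.065] [0.539 0.28  0.092]
side jar 0.61 813 [0.507  0.2398 0.0349] [0.479 0.232 0.002] [0.539 0.263 0.06 ]
wrist cap 0.75 18287 [0.5088 0.2679 0.091 ] [0.487 0.243 0.069] [0.537 0.291 0.092]
```

View pics/s2.png

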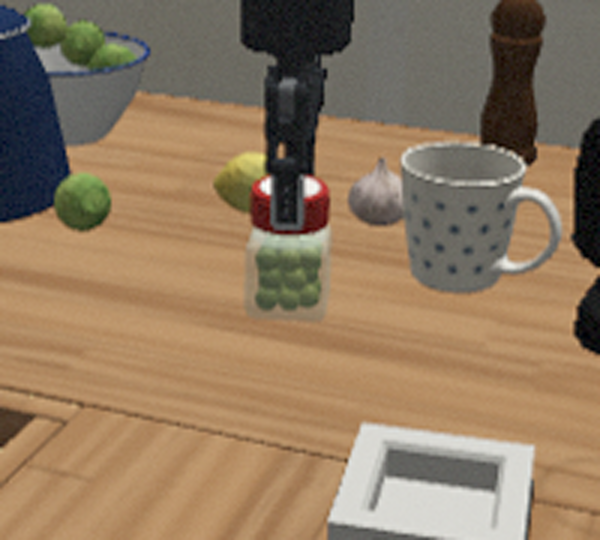

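The fingers straddle the cap (its rim at about (290,205) in the crop), the front one toward the camera. Now a gentle push at the top.

Call:
move_arm --rows "0 -8 0 0 0; 0 -13 0 0 0; 0 -16 0 0 0; 0 -19 0 0 0; 0 -22 0 0 0; 0 -25 0 0 0; 0 -28 0 0 0; 0 -31 0 0 0; 0 -34 0 0 0; 0 -34 0 0 0"

```text
t: 5.0
position: [0.5042, 0.2317, 0.0911]
eef_rot: [-0.0, 0.129, 0.992, -0.0]
force: [1.5, 2.2, 1.7]
grip_width: 1.002
grip_force: 1.1
```

```bash
python3 - <<'E'
from h import *
st(); s=snap("side","s3",(150,330,180,380),3)
things("side",["cap","jar"],s)
E
```

```text
t 5.0 tcp [0.5042 0.2317 0.0911] yaw_y 75.2 tz [-0.001 -0.001 -1.   ] F [1.5 2.2 1.7] g 1.0023887597117795 1.0817558406961325 j6 -1.01
side cap 0.66 307 [0.5151 0.2292 0.0896] [0.48  0.178 0.065] [0.532 0.261 0.111]
side jar 0.74 727 [0.5059 0.2307 0.0356] [0.478 0.22  0.001] [0.539 0.254 0.062]
```

View pics/s3.png

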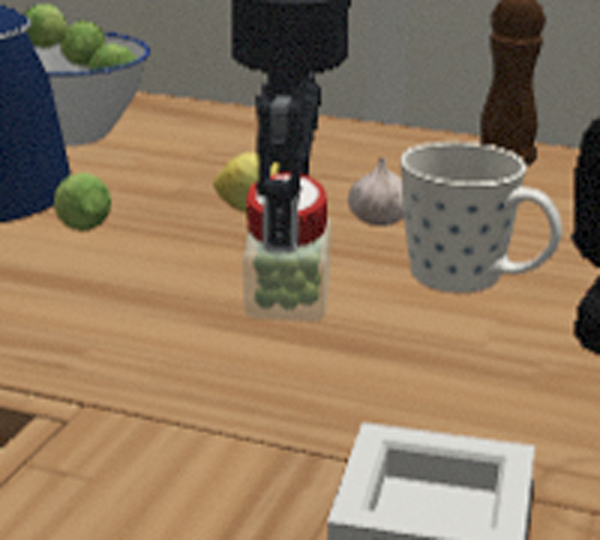

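It is tipping about its near bottom edge, which has not slid (bottom row ~318 unchanged). Continue: lower the tips and push on.

Call:
move_arm --rows "0 -1 4 0 0; 0 -2 8 0 0; 0 -3 12 0 0; 0 -4 16 0 0; 0 -6 19 0 0; 0 -8 19 0 0; 0 -10 19 0 0; 0 -12 19 0 0; 0 -13 19 0 0; 0 -13 19 0 0"

```text
t: 6.4
position: [0.5085, 0.2279, 0.0816]
eef_rot: [0.007, 0.13, 0.991, 0.01]
force: [-6.3, 17.3, 32.1]
grip_width: 0.999
grip_force: 16.7
```

```bash
cat >> h.py <<'E'
def disc(c,s=None):
    "plane normal of the white cap top -> tilt"
    s=s or viewer.snapshot(c)
    for d in finder.silhouettes(c,"cap")[:1]:
        hsv=cv2.cvtColor(s["image"],cv2.COLOR_BGR2HSV);m=d["region"]|False
        m=cv2.dilate(m.astype(np.uint8),np.ones((5,5)))>0
        m&=(hsv[...,1]<60)&(hsv[...,2]>150);P=cloud(s,m)
        if len(P)<10: print("few",len(P));continue
        P=P[np.linalg.norm(P-np.median(P,0),axis=1)<.03];c0=P.mean(0);n=np.linalg.svd(P-c0)[2][2];n*=np.sign(n[2]);print(c,"disc",len(P),c0.round(4),"normal",n.round(2),"tilt",np.degrees(np.arccos(n[2])).round(1))
    return s
E
python3 - <<'E'
from h import *
st(); s=snap("side","s4",(150,330,180,380),3)
things("side",["cap","jar"],s);disc("side",s);disc("wrist");disc("top")
E
```

```text
t 6.4 tcp [0.5085 0.2279 0.0816] yaw_y 75.08 tz [ 0.017  0.017 -1.   ] F [-6.3 17.3 32.1] g 0.9990276383088827 16.694390303887303 j6 -1.03
side cap 0.57 291 [0.5202 0.2287 0.0894] [0.483 0.173 0.063] [0.537 0.254 0.114]
side jar 0.56 607 [0.5104 0.2292 0.0349] [0.481 0.216 0.005] [0.542 0.251 0.067]
side disc 74 [0.517  0.2394 0.0964] normal [-0.02 -0.23  0.97] tilt 13.3
wrist disc 11769 [0.5106 0.2389 0.0961] normal [-0.03 -0.24  0.97] tilt 13.9
```

View pics/s4.png

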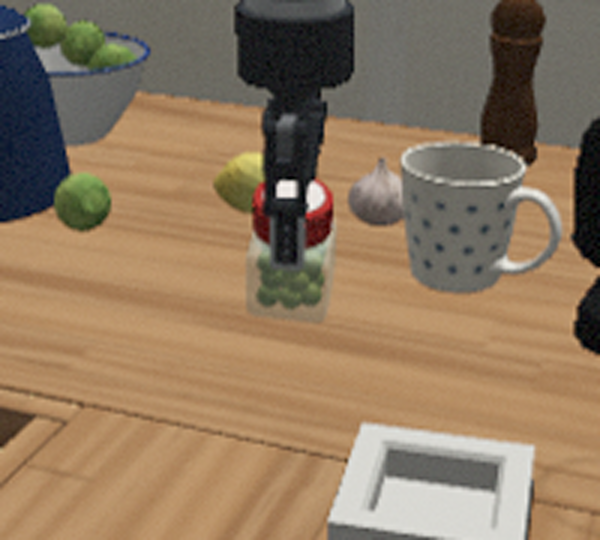

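The fingertip caught on the shoulder under the cap (tilt 14°, 32 N). I'll back off and let the jar down. Then I'll push lower, on the flat side just under the shoulder, so the other finger can catch the jar.

Call:
move_arm --rows "0 6 -4 0 0; 0 10 -4 0 0; 0 14 -4 0 0; 0 19 -4 0 0; 0 24 -4 0 0; 0 29 -4 0 0; 0 34 -4 0 0; 0 40 -2 0 0; 0 45 0 0 0; 0 45 0 0 0"

```text
t: 8.05
position: [0.5124, 0.2632, 0.0719]
eef_rot: [-0.0, 0.128, 0.992, -0.0]
force: [1.1, -0.4, 0.1]
grip_width: 0.999
grip_force: 0.0
```

```bash
python3 - <<'E'
from h import *
st(); s=snap("wrist","w5");disc("wrist",s);things("wrist",["cap","jar"],s);s=things("side",["cap","jar"]);disc("side",s)
E
```

```text
t 8.05 tcp [0.5124 0.2632 0.0719] yaw_y 75.25 tz [-0.001 -0.001 -1.   ] F [ 1.1 -0.4  0.1] g 0.9993701362924897 0.0 j6 -0.96
wrist disc 12278 [0.5121 0.2669 0.0914] normal [0. 0. 1.] tilt 0.2
wrist cap 0.68 22692 [0.5055 0.2687 0.091 ] [0.487 0.243 0.069] [0.53  0.291 0.092]
wrist jar 0.59 7125 [0.4892 0.2732 0.0515] [0.481 0.245 0.008] [0.507 0.298 0.057]
side cap 0.82 196 [0.5209 0.2507 0.0824] [0.485 0.238 0.066] [0.536 0.277 0.092]
side jar 0.83 745 [0.5108 0.2391 0.0303] [ 0.481  0.231 -0.001] [0.544 0.268 0.059]
side disc 52 [0.5187 0.2702 0.0911] normal [0.02 0.02 1.  ] tilt 1.7
```

Call:
move_arm --rows "0 0 8 0 0; 0 -5 8 0 0; 0 -9 8 0 0; 0 -12 8 0 0; 0 -15 8 0 0; 0 -18 8 0 0; 0 -20 8 0 0; 0 -22 8 0 0; 0 -22 8 0 0"

```text
t: 9.57
position: [0.5071, 0.2416, 0.0643]
eef_rot: [0.0, 0.129, 0.992, -0.0]
force: [0.8, 3.1, 1.1]
grip_width: 1.003
grip_force: 1.9
```

```bash
python3 - <<'E'
from h import *
st(); s=viewer.snapshot("wrist");disc("wrist",s);s=things("side",["cap","jar"]);disc("side",s)
E
```

```text
t 9.575 tcp [0.5071 0.2416 0.0643] yaw_y 75.21 tz [ 0. -0. -1.] F [0.8 3.1 1.1] g 1.0030603444567727 1.8831456452608109 j6 -0.99
wrist disc 11811 [0.5076 0.2553 0.0916] normal [-0.   -0.01  1.  ] tilt 0.4
side cap 0.48 145 [0.5231 0.2326 0.084 ] [0.485 0.22  0.068] [0.536 0.253 0.092]
side jar 0.79 595 [0.5124 0.2258 0.028 ] [0.479 0.219 0.004] [0.536 0.244 0.058]
side disc 34 [0.5188 0.2438 0.0864] normal [ 0.38 -0.72  0.58] tilt 54.7
```

It slides at this height, so friction is about 0.35–0.5. New plan: grip the cap, carry the jar to about 30 mm from the holder's wall, square to it, and tip it there. The holder's 30 mm rim then props it at about 45° safely.

Call:
move_arm --rows "0 8 0 0 0; 3 13 0 0 0; 3 13 -21 0 0; 3 13 -21 0 0; 3 13 -21 0 1; 3 13 -21 0 1; 3 13 -21 0 1; 3 13 -21 0 1; 3 13 -21 0 1; 3 13 -21 0 1"

```text
t: 11.12
position: [0.5071, 0.2551, 0.085]
eef_rot: [-0.0, 0.129, 0.992, -0.0]
force: [0.1, 1.3, -1.3]
grip_width: 0.619
grip_force: 62.9
```

```bash
cat >> h.py <<'E'
def holder(c):
    s=viewer.snapshot(c)
    for d in finder.silhouettes(c,"holder")[:1]:
        P=cloud(s,d["region"]);P=P[(P[:,2]>.025)&(P[:,2]<.035)]
        m=np.median(P[:,:2],0)
        P=P[np.linalg.norm(P[:,:2]-m,axis=1)<.085];H=P[:,:2]
        # best square 96: maximise inliers in frame 62..96
        best=None
        for yaw in np.arange(-45,45,.5):
            a=np.radians(yaw);Q=H@np.array([[np.cos(a),-np.sin(a)],[np.sin(a),np.cos(a)]])
            lo,hi=np.percentile(Q,1,0),np.percentile(Q,99,0);A=np.prod(hi-lo)
            if best is None or A<best[0]: best=(A,yaw,(lo+hi)/2,hi-lo)
        a=np.radians(best[1]);cen=np.array([[np.cos(a),-np.sin(a)],[np.sin(a),np.cos(a)]])@best[2]
        print(c,"holder",round(d["score"],2),len(H),"yaw",best[1],"size",best[3].round(4),"cen",cen.round(4))
    return s
E
python3 - <<'E'
from h import *
st(); holder("top");holder("side")
for c,n in (("top","pocket"),("side","pocket")):
    s=viewer.snapshot(c)
    for d in finder.landmark_of(c,n)[:1]:
        T=np.linalg.inv(s["world_to_cam"]);v,u=d["location"];r=T[:3,:3]@np.linalg.solve(s["mtx"],[u,v,1]);k=(.008-T[2,3])/r[2];print(c,d["score"],(T[:3,3]+k*r).round(4))
E
```

```text
t 11.125 tcp [0.5071 0.2551 0.085 ] yaw_y 75.22 tz [-0.001 -0.    -1.   ] F [ 0.1  1.3 -1.3] g 0.6190290109064773 62.87547797855609 j6 -0.97
side holder 0.88 1410 yaw -22.0 size [0.0941 0.096 ] cen [ 0.5447 -0.0118]
top 0.9 [ 0.5467 -0.0133  0.008 ]
side 0.9 [ 0.5486 -0.0117  0.008 ]
```

Call:
move_arm --rows "0 0 -20 0 1; -10 -13 -40 2 1; -35 -46 -40 4 1; -60 -80 -40 7 1; -85 -113 -40 7 1; -100 -133 -40 7 1; -106 -141 -40 7 1; -106 -141 -40 7 1; -106 -141 -25 7 1; -106 -141 -12 7 1; -106 -141 -3 7 1; -106 -141 0 7 1"

```text
t: 13.02
position: [0.5733, 0.0919, 0.0846]
eef_rot: [-0.001, 0.188, 0.982, -0.001]
force: [-2.9, -1.4, 3.9]
grip_width: 0.615
grip_force: 65.6
```

```bash
python3 - <<'E'
from h import *
st(); s=snap("side","s6",(200,400,230,430),3);things("side",["cap","jar","spice_jar"],s);holder("wrist");snap("top","t6",(120,260,280,460),3)
E
```

```text
t 13.025 tcp [0.5733 0.0919 0.0846] yaw_y 68.27 tz [-0.002 -0.001 -1.   ] F [-2.9 -1.4  3.9] g 0.6153580291474914 65.61119541004587 j6 -1.15
side cap 0.8 362 [0.5844 0.0716 0.0837] [ 0.55   0.061 -0.001] [0.651 0.211 0.093]
side jar 0.67 3265 [ 0.5431 -0.0263  0.0223] [ 0.487 -0.071  0.002] [0.594 0.038 0.03 ]
side spice_jar 0.81 1500 [0.693  0.0663 0.0609] [0.679 0.061 0.003] [0.718 0.094 0.105]
wrist holder 0.65 12508 yaw -23.0 size [0.0937 0.0883] cen [ 0.5466 -0.0061]
```

View pics/s6.png

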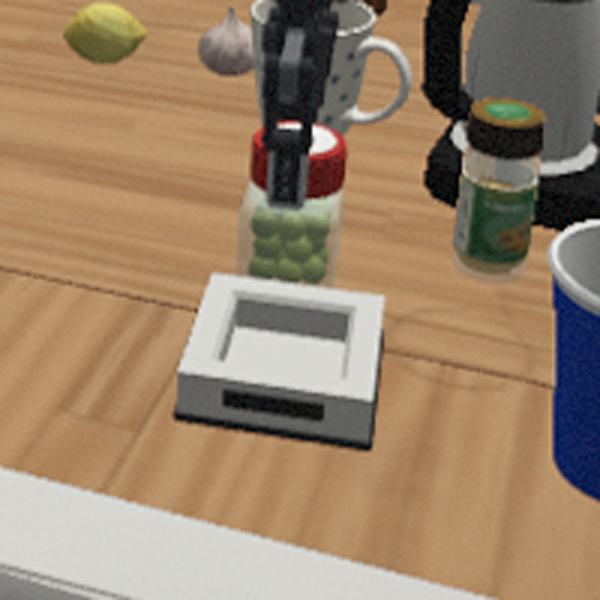

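The jar stands square behind the holder. The wall geometry gives a gap of about 30 mm. Now release, raise to cap height and push toward the holder.

Call:
move_arm --rows "0 0 0 0 0; 0 0 0 0 0; 0 0 -17 0 0; 0 -10 -17 0 0; 0 -16 -17 0 0; 0 -22 -17 0 0; 0 -28 -17 0 0; 0 -34 -17 0 0; 0 -40 -17 0 0; 0 -46 -17 0 0; 0 -50 -17 0 0; 0 -50 -17 0 0"

```text
t: 14.88
position: [0.5549, 0.0449, 0.1019]
eef_rot: [-0.0, 0.189, 0.982, -0.0]
force: [1.2, 0.9, -0.2]
grip_width: 1.004
grip_force: 0.5
```

```bash
python3 - <<'E'
from h import *
st();disc("wrist");s=snap("side","s7",(200,400,230,430),3);things("side",["cap","jar"],s)
E
```

```text
t 14.875 tcp [0.5549 0.0449 0.1019] yaw_y 68.2 tz [-0.001 -0.    -1.   ] F [ 1.2  0.9 -0.2] g 1.0037495495215958 0.4640879746546034 j6 -1.24
wrist disc 8712 [0.5633 0.0547 0.0957] normal [-0.13 -0.32  0.94] tilt 20.2
side cap 0.77 437 [0.573  0.0421 0.0897] [0.537 0.029 0.064] [0.589 0.07  0.102]
side jar 0.88 743 [0.562  0.0473 0.0436] [0.535 0.035 0.017] [0.6   0.073 0.063]
```

Call:
move_arm --rows "0 -4 0 0 0; 0 -8 0 0 0; 0 -12 0 0 0; 0 -16 0 0 0; 0 -20 0 0 0; 0 -20 0 0 0"

```text
t: 15.88
position: [0.5475, 0.0264, 0.102]
eef_rot: [-0.0, 0.189, 0.982, -0.0]
force: [-0.4, -0.1, 0.0]
grip_width: 0.999
grip_force: 0.0
```

```bash
python3 - <<'E'
from h import *
st();disc("wrist");s=snap("side","s8",(200,400,230,430),3);things("side",["cap","jar"],s)
E
```

```text
t 15.875 tcp [0.5475 0.0264 0.102 ] yaw_y 68.2 tz [-0.001 -0.    -1.   ] F [-0.4 -0.1  0. ] g 0.9986145257475084 0.0 j6 -1.27
wrist disc 6954 [0.5543 0.0315 0.0903] normal [-0.22 -0.57  0.79] tilt 37.5
side cap 0.8 510 [0.5636 0.0216 0.0845] [ 0.529 -0.02   0.056] [0.579 0.043 0.113]
```

View pics/s8.png

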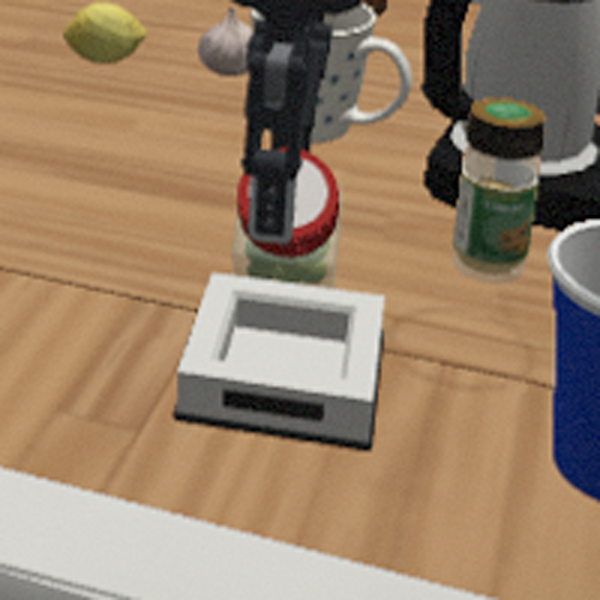

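The jar leans at 37.5° against the holder's near rim. I'll dwell a moment there.

Call:
move_arm --rows "0 0 0 0 0; 0 0 0 0 0; 0 0 0 0 0; 0 0 0 0 0"

```text
t: 16.62
position: [0.5479, 0.0268, 0.1023]
eef_rot: [0.0, 0.189, 0.982, -0.0]
force: [-0.5, 0.3, 0.7]
grip_width: 0.997
grip_force: 0.0
```

```bash
python3 - <<'E'
from h import *
st();s=viewer.snapshot("wrist");disc("wrist",s);disc("side")
P=cloud(s)
E
```

```text
t 16.625 tcp [0.5479 0.0268 0.1023] yaw_y 68.22 tz [ 0. -0. -1.] F [-0.5  0.3  0.7] g 0.9972206875852485 0.04216402149143761 j6 -1.27
wrist disc 7222 [0.5554 0.0342 0.0912] normal [-0.21 -0.54  0.81] tilt 35.7
side disc 170 [0.5653 0.0281 0.0906] normal [-0.25 -0.52  0.82] tilt 35.2
```

Call:
move_arm --rows "0 6 0 0 0; 0 12 0 0 0; 0 18 0 0 0; 0 24 0 0 0; 0 30 0 0 0; 0 36 0 0 0; 0 42 0 0 0; 0 48 0 0 0; 0 54 0 0 0; 0 60 0 0 0; 0 64 0 0 0; 0 64 0 0 0"

```text
t: 18.32
position: [0.5718, 0.0864, 0.1024]
eef_rot: [0.0, 0.189, 0.982, -0.0]
force: [0.3, -0.8, 0.2]
grip_width: 0.999
grip_force: 0.0
```

```bash
python3 - <<'E'
from h import *
st();s=viewer.snapshot("wrist");disc("wrist",s);things("wrist",["cap"],s);things("side",["cap","jar"]);snap("wrist","w9",None,1)
E
```

```text
t 18.325 tcp [0.5718 0.0864 0.1024] yaw_y 68.24 tz [ 0. -0. -1.] F [ 0.3 -0.8  0.2] g 0.9989344647452112 0.0 j6 -1.16
wrist disc 8461 [0.5766 0.0884 0.0913] normal [-0.  0.  1.] tilt 0.0
wrist cap 0.94 15686 [0.5718 0.0901 0.091 ] [0.55  0.065 0.07 ] [0.6   0.113 0.092]
side cap 0.64 466 [0.5776 0.0675 0.0813] [0.548 0.041 0.065] [0.599 0.097 0.093]
side jar 0.98 923 [0.565  0.0627 0.041 ] [0.541 0.052 0.015] [0.593 0.082 0.06 ]
```

View pics/w9.png

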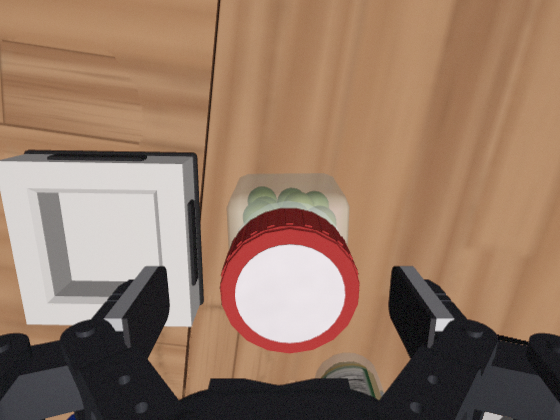

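Upright again, square to the tool and to the holder. The wrist would hit its range unscrewing in this orientation, so I turn the tool 90° clockwise before gripping the cap.

Call:
move_arm --rows "-2 2 -10 10 0; -4 4 -10 20 0; -4 4 -10 30 0; -4 4 -10 40 0; -4 4 -10 50 0; -4 4 -10 60 0; -4 4 -10 70 0; -4 4 -10 80 0; -4 4 -10 90 0; -4 4 5 90 0; -4 4 17 90 0; -4 4 17 90 0"

```text
t: 20.18
position: [0.575, 0.0883, 0.0829]
eef_rot: [-0.001, 0.828, 0.561, -0.002]
force: [-0.7, -0.2, -0.2]
grip_width: 1.002
grip_force: 0.0
```

Call:
move_arm --rows "0 0 0 0 1; 0 0 0 0 1; 0 0 0 0 1; 0 0 0 0 1; 0 0 0 0 1; 0 0 -20 0 1; 0 0 -40 0 1; 0 0 -40 0 1; 0 0 -40 0 1"

```text
t: 21.3
position: [0.5768, 0.0883, 0.1254]
eef_rot: [0.0, 0.828, 0.561, 0.0]
force: [-0.3, -0.9, -4.3]
grip_width: 0.62
grip_force: 67.8
```

```bash
python3 - <<'E'
from h import *
st();holder("side");s=holder("wrist");things("wrist",["cap"]);things("side",["cap","jar"]);holder("top")
E
```

```text
t 21.3 tcp [0.5768 0.0883 0.1254] yaw_y -21.79 tz [ 0. -0. -1.] F [-0.3 -0.9 -4.3] g 0.6202237817446034 67.81532173510641 j6 0.41
side holder 0.75 1435 yaw -23.0 size [0.0948 0.0962] cen [ 0.5445 -0.0115]
wrist holder 0.79 1214 yaw -23.5 size [0.0938 0.0362] cen [ 0.5466 -0.0073]
side cap 0.58 738 [0.5721 0.0696 0.125 ] [0.55  0.059 0.104] [0.6   0.112 0.131]
side jar 0.6 1189 [0.5664 0.0631 0.0743] [0.541 0.052 0.041] [0.601 0.094 0.098]
```

Call:
move_arm --rows "-20 2 -8 1 1; -50 5 -8 1 1; -80 7 -8 1 1; -98 9 -8 1 1; -104 9 -8 1 1; -104 9 -8 1 1; -104 9 -8 1 1"

```text
t: 22.72
position: [0.5469, -0.0108, 0.1334]
eef_rot: [-0.0, 0.833, 0.554, 0.0]
force: [0.6, 1.2, -4.3]
grip_width: 0.614
grip_force: 67.8
```

```bash
python3 - <<'E'
from h import *
st();s=snap("wrist","w10")
np.save("w10.npy",cloud(s));holder("wrist")
P=cloud(s);P=P[(P[:,2]>.026)&(P[:,2]<.033)];a=np.radians(-22.3);Rm=np.array([[np.cos(a),-np.sin(a)],[np.sin(a),np.cos(a)]])
c=np.array([.546,-.012]);Q=(P[:,:2]-c)@Rm;Q=Q[np.abs(Q).max(1)<.06]
for k,lab in ((0,"x'"),(1,"y'")):
    h,e=np.histogram(Q[:,k],bins=np.arange(-.06,.061,.002));print(lab,[(round(float(b)*1000),int(n)) for b,n in zip(e,h) if n])
E
```

```text
t 22.725 tcp [ 0.5469 -0.0108  0.1334] yaw_y -22.75 tz [ 0.  0. -1.] F [ 0.6  1.2 -4.3] g 0.6140260623970923 67.78230372816324 j6 0.25
wrist holder 0.72 7616 yaw -22.5 size [0.0952 0.0727] cen [0.5509 0.0008]
x' [(-50, 66), (-48, 385), (-46, 388), (-44, 385), (-42, 253), (-40, 225), (-38, 215), (-36, 198), (-34, 178), (-32, 116), (-30, 96), (-28, 93), (-26, 89), (-24, 93), (-22, 92), (-20, 91), (-18, 102), (-16, 84), (-14, 97), (-12, 93), (-10, 89), (-8, 97), (-6, 83), (-4, 100), (-2, 88), (0, 82), (2, 108), (4, 82), (6, 103), (8, 89), (10, 82), (12, 111), (14, 81), (16, 93), (18, 96), (20, 86), (22, 101), (24, 87), (26, 95), (28, 95), (30, 109), (32, 188), (34, 189), (36, 210), (38, 228), (40, 276), (42, 378), (44, 402), (46, 328), (48, 1)]
y' [(-28, 5), (-26, 39), (-24, 55), (-22, 54), (-20, 61), (-18, 54), (-16, 60), (-14, 57), (-12, 56), (-10, 63), (-8, 61), (-6, 63), (-4, 58), (-2, 61), (0, 62), (2, 61), (4, 75), (6, 82), (8, 93), (10, 100), (12, 125), (14, 128), (16, 152), (18, 152), (20, 166), (22, 187), (24, 183), (26, 178), (28, 181), (30, 191), (32, 243), (34, 467), (36, 533), (38, 545), (40, 529), (42, 571), (44, 541), (46, 575), (48, 554), (50, 75)]
```

View pics/w10.png

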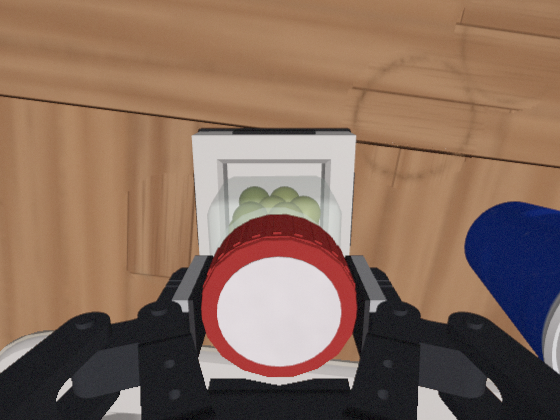

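The pocket is centred under the jar: rim edges at columns 194–354, jar edges at 209–341. A 1 mm correction, then lower it in.

Call:
move_arm --rows "1 -1 6 0 1; 1 -1 12 0 1; 1 -1 17 0 1; 1 -1 21 0 1; 1 -1 25 0 1; 1 -1 29 0 1; 1 -1 33 0 1; 1 -1 37 0 1; 1 -1 40 0 1; 1 -1 41 0 1; 1 -1 41 0 1"

```text
t: 24.25
position: [0.5466, -0.0101, 0.0939]
eef_rot: [0.0, 0.833, 0.554, 0.0]
force: [-3.6, 0.8, 4.9]
grip_width: 0.618
grip_force: 68.9
```

```bash
python3 - <<'E'
from h import *
st();s=viewer.snapshot("wrist");disc("wrist",s);things("side",["cap","jar"])
E
```

```text
t 24.25 tcp [ 0.5466 -0.0101  0.0939] yaw_y -22.77 tz [ 0.  0. -1.] F [-3.6  0.8  4.9] g 0.6183470444237692 68.87702539097518 j6 0.25
wrist disc 10649 [ 0.5489 -0.0101  0.0992] normal [-0. -0.  1.] tilt 0.1
side cap 0.95 993 [ 0.5425 -0.0284  0.0969] [ 0.52  -0.039  0.074] [0.569 0.009 0.101]
side jar 0.61 1139 [ 0.5358 -0.0353  0.0512] [ 0.51  -0.046  0.027] [ 0.567 -0.014  0.068]
```

Seated: the cap top is 7.9 mm higher than on the worktop, level, with 9 N of pressing. Now unscrew anticlockwise (negative roll) by about 78°, which allows for play.

Call:
move_arm --rows "0 0 0 0 1; 0 0 0 0 1; 0 0 0 -8 1; 0 0 0 -16 1; 0 0 0 -24 1; 0 0 0 -32 1; 0 0 0 -40 1; 0 0 0 -48 1; 0 0 0 -56 1; 0 0 0 -64 1; 0 0 0 -72 1; 0 0 0 -78 1"

```text
t: 26.0
position: [0.5461, -0.0084, 0.0938]
eef_rot: [-0.001, 0.298, 0.954, 0.002]
force: [-4.7, 5.1, 8.2]
grip_width: 0.617
grip_force: 69.1
```

Call:
move_arm --rows "0 0 0 0 1; 0 0 0 0 1; 0 0 0 0 1"

```text
t: 26.38
position: [0.5462, -0.0085, 0.0938]
eef_rot: [-0.001, 0.3, 0.954, 0.002]
force: [-4.5, 5.7, 8.1]
grip_width: 0.615
grip_force: 69.1
```

```bash
python3 - <<'E'
from h import *
s,_=st();print(s["moment"].round(2));w=viewer.snapshot("wrist");disc("wrist",w)
E
```

```text
t 26.375 tcp [ 0.5462 -0.0085  0.0938] yaw_y 55.11 tz [-0.001  0.003 -1.   ] F [-4.5  5.7  8.1] g 0.6145785560549839 69.10310536623001 j6 -1.11
[ 0.87  0.68 -0.24]
wrist disc 10669 [ 0.5473 -0.0088  0.0993] normal [ 0. -0.  1.] tilt 0.2
```

Call:
move_arm --rows "0 0 -2 0 1; 0 0 -4 0 1; 0 0 -6 0 1; 0 0 -6 0 1"

```text
t: 26.98
position: [0.5466, -0.0107, 0.0989]
eef_rot: [0.001, 0.299, 0.954, -0.0]
force: [-2.0, -0.1, -0.6]
grip_width: 0.616
grip_force: 68.4
```

```bash
python3 - <<'E'
from h import *
s,_=st();w=snap("side","s11",(220,400,230,430),3);disc("wrist");things("side",["cap","jar"],w)
E
```

```text
t 26.975 tcp [ 0.5466 -0.0107  0.0989] yaw_y 55.26 tz [ 0.001 -0.001 -1.   ] F [-2.  -0.1 -0.6] g 0.6159277890725274 68.36027135141194 j6 -1.11
side cap 0.94 493 [ 0.5553 -0.0312  0.0992] [ 0.52  -0.04   0.079] [0.572 0.004 0.105]
side jar 0.82 1195 [ 0.5377 -0.035   0.0528] [ 0.512 -0.045  0.027] [ 0.568 -0.007  0.069]
```

Only the cap's weight is on the tool, so the threads are free. Raise.

Call:
move_arm --rows "0 0 -5 0 1; 0 0 -12 0 1; 0 0 -20 0 1; 0 0 -28 0 1; 0 0 -36 0 1; 0 0 -36 0 1; 0 0 -36 0 1; 0 0 -36 0 1; 0 0 -36 0 1"

```text
t: 28.35
position: [0.5458, -0.0101, 0.1339]
eef_rot: [-0.0, 0.299, 0.954, -0.0]
force: [-0.5, -0.2, -1.7]
grip_width: 0.618
grip_force: 68.3
```

```bash
python3 - <<'E'
from h import *
s,_=st();w=snap("side","s12",(200,400,230,430),3);disc("wrist");things("side",["cap","jar","spice_jar"],w)
E
```

```text
t 28.35 tcp [ 0.5458 -0.0101  0.1339] yaw_y 55.22 tz [-0.001  0.    -1.   ] F [-0.5 -0.2 -1.7] g 0.6178022722078722 68.28408075962216 j6 -1.11
wrist disc 10651 [ 0.547  -0.0105  0.1394] normal [0. 0. 1.] tilt 0.1
side cap 0.92 507 [ 0.5536 -0.0316  0.1337] [ 0.519 -0.04   0.114] [0.571 0.001 0.14 ]
side jar 0.79 1725 [ 0.5387 -0.0305  0.0625] [ 0.512 -0.045  0.027] [ 0.568 -0.002  0.092]
side spice_jar 0.85 1473 [0.6928 0.0662 0.0609] [0.679 0.06  0.004] [0.718 0.095 0.105]
```

View pics/s12.png

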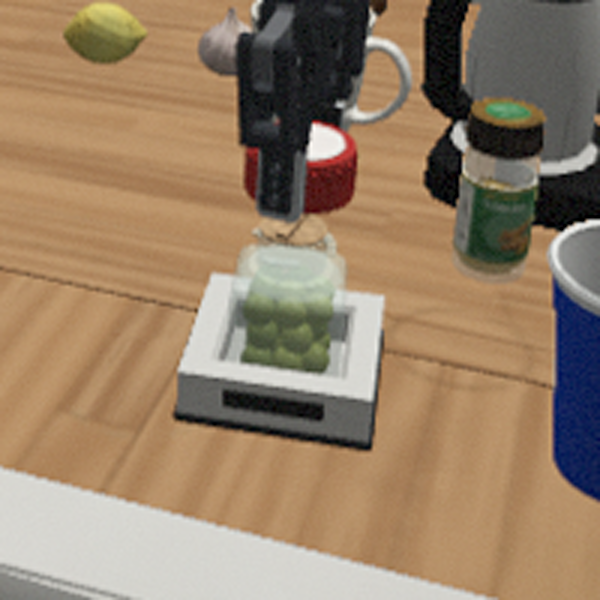

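The jar stays seated with its cork in place ((290,235) in the crop). The cap is held level 40 mm above, and the spice jar and lemon have not moved.

```bash
python3 -c "
from workcell import ctrl
print(ctrl.sign_off())"
```

```text
the job is handed in; nothing more can be done
None
```

The jar was tipped to about 36–37° (propped at the holder's rim), seated in the pocket and its cap turned about 78°; the cap is now held level about 40 mm above it, and the job is handed in with no verdict shown.

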